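Lock the label roll on its spindle with the hitch pin

ROBOT

A 6-joint arm with a two-finger parallel gripper is mounted at the origin on a cart in front of the work surface, level with it; the furniture and walls round the work are solid. World frame = base frame: x ahead of the robot, y to its left, z up, the work surface at z = 0. Lengths are in m, angles in rad, forces in N, time in s.
With the tool pointing down it reaches from about 0.375 to 0.975 m from the base axis. Payload 3.8 kg.
Tool frame: the origin (TCP) lies at the very end of the fingers, on their centre line; the grasp point (between the pads) lies 19 mm behind it; z points along the fingers, y is the line along which they close (so a half turn about z gives the same grasp; the last joint's range is limited). The gripper opens to 85 mm and grips with 20 to 120 N. Pads are 22 mm wide; open, the fingers measure 114 mm over their backs; the gripper's body (76 mm by 85 mm) begins 54 mm behind the grasp point. The pads swing forward as they close: fully open they stand 13 mm farther back than shut.
Start: joints at [1.264, 0.264, 1.604, -0, 1.274, -0.037], TCP at [0.18, 0.651, 0.231] pointing down, gripper open.
Joint ranges: [-2.63, 2.63], [-0.94, 2.18], [0.31, 2.57], [-1.31, 4.45], [0, 2.66], [-2.55, 2.55]. Speed limits (rad/s): [2.57, 2.57, 3.14, 3.14, 3.14, 3.14].

INTERFACE

Orientations are given as a unit quaternion [x, y, z, w].
In Python, from station import sense, snapshot, camera_model, finish_job, masks_of gives the robot as it stands.
- The arm moves only by the tool jog_arm, never from a script. Its argument "increments" is a list of rows, each a list of 7 numbers: the turn, a rotation vector about the tool's x, y, z in rad, then the shift along the tool's x, y, z in m, then the finger opening in m, from 0 to 0.0854. A call has 1 to 10 rows; each row shifts and turns the commanded pose from where the row before left it, along the tool's axes as they then stand; what a row does not reach is not made up. A row lasts 1/8 s, in which the tool goes at most 62.5 mm and 10.7 degrees, less where a joint would pass 70% of its speed; a pose out of reach is approached as far as the arm can. A call with a gripper value outside its range is refused whole. The fingers move at their own pace and stop on an object; the grip force is fixed at half the most. Time passes only in rows, so rows that do not move let the fingers close. It gives the time, the measured TCP pose, the force, the opening and the grip force at its end, in the units of the state.
- sense(): the state, without advancing time (a new reading comes with each control period).
- snapshot(name): name is "scene" or "side" or "wrist"; returns (picture, depth): 480x640x3 uint8, red, green, blue; 480x640 float32, m along the optical axis (not along the pixel's ray), 0 where there is no reading.
- camera_model(name): a dict with "intrinsics" (3x3 intrinsics, pixels), "D" ([k1, k2, p1, p2, k3] as OpenCV has them; the pictures are not rectified), "world_to_cam" (4x4, takes a point from world to camera coordinates). Camera axes: x right, y up, looking along -z (the intrinsics and any distortion apply to the point x, -y, -z); pixel columns grow to the right and rows downward; lengths in m; the calibration is good to about 2 mm. A picture is of the moment at which its call begins: read the wrist's pose just before it. camera_model takes no time and is no camera call; for the wrist camera it gives the pose at the moment of the call.
- finish_job(): hands the job in; it is judged then, once.
Trained networks look in the newest picture that a camera, given by its name, has taken for a name from the list of things; names that differ only in an ending like _2 or _b are one class to them, and where a whole thing is asked for, a point or a joint stands for the part that bears it (a point fixed in the world has none). Each returns a list of dicts, best first, with "confidence" (0 to 1); they miss things now and then, are a little off and sometimes report something else, mostly with a low value. They report only what shows in the picture. A call takes as long as a camera call. They do not tell look-alikes from the thing itself.
- masks_of(label, camera): "region" (480x640 bool, what is visible of it) and "point" ([row, column] in pixels, amid what is visible of it).
The state is a dict: "t": time; "qpos": joint angles; "dq": joint speeds; "joint_torque": joint torques, N m; "position": TCP position; "orientation": TCP orientation; "ft_force": force on the tool from outside, world axes, zero at the start; "torque": the same for the moment, N m; "finger_gap": finger opening in m; "grasp_force": force on a finger pad.
Only numpy, scipy, OpenCV 4.12 (cv2) and the standard library are available. Lean on these libraries where they do the work, as an engineer would, in place of code of your own. Each camera call takes 0.05 s, during which the arm holds its last target. There are 200 camera calls.

TASK

Lock the label roll onto its spring-mounted spindle: take the hitch pin out of the wooden block and push it down through the bush and cross hole in the spindle end, loop open and pointing away from the roll, until the pin's flange has pressed the bush fully home. Then press the wire loop down over the end of the spindle until its bar snaps in underneath, and let go. Be gentle: no more than 25 N on the spindle, and leave the tape rolls and the bundle of tags where they lie.

Things in the scene. Friction and masses are not known exactly. Their poses are not given: they have to be found in the camera images.
- hitch_pin: Steel hitch pin upright in the wooden block, about 0.1 kg, own z up. Origin: centre of its flange's underside. Below it the shank: 10 mm diameter down to -24 mm, then tapering to a 4 mm tip at -33 mm. Above: flange 20 mm diameter, 4 mm thick; hinge block 13 (x) x 22 (y) mm up to 17 mm; then the square grip. A wire loop is hinged 10 mm above the origin about own y and opens to own -x.
- pin_grip (a point): Middle of the pin's square grip, 32 mm above the pin's origin: 14 x 14 mm with sides along the pin's x and y, from 17 to 47 mm above the origin.
- loop (a joint): Angle of the loop, rad: 0 shut (legs 0.22 rad off the shank to own -x), 1.35 level to the pin's -x side, 1.53 open stop. Starts 1.13 to 1.43, stays where left. On the spindle the bar meets the end face at about 0.34 and must be pressed down about 3 mm along it (roughly 5 to 12 N downward on the tab, the spindle sinking meanwhile); it then springs in underneath to 0 by itself.
- loop_bar (a point): Middle of the loop's cross bar, 5 mm diameter, 35 mm from the hinge. It joins two legs 4 mm thick, 15.5 mm either side of the pin (27 mm clear between). The loop is sprung lengthways: the bar pulls away from the hinge by up to 9 mm, 3.3 N to begin, then 1.3 N per mm.
- thumb_tab (a point): Outer edge of the flat thumb tab on the bar: 16 mm long, 18 mm wide, 3 mm thick, bent 55 deg from the line of the legs to the opening side, so it lies about level when the loop is at 0.4 rad.
- park_block: Fixed wooden block 44 x 44 x 40 mm on the bench's 3 mm thick mat with an upright 13 mm through hole in its middle, in which the pin stands with its flange on the block's top. Origin: centre of its underside.
- roll_stand: Label roll stand fixed on the bench: grey base plate, slotted aluminium upright with a level spindle, white label roll about 85 mm diameter, black flanges. Origin on the bench straight below the cross hole; own +x runs along the spindle from its free end to roll and upright (base plate 20 to 155 mm along +x, 110 mm wide; upright 147 mm high).
- cross_hole (a point): Where the pin's flange must come to sit: on the cross hole's axis, at the level of the bush's top once the bush is pressed home, 111 mm above the bench. Axes as the stand's (z up), moves with the spindle. Upright through hole 11 mm diameter, 22 mm deep from here, in the spindle's square free end (22 mm wide). End face 16 mm to -x; a 52 mm flange 26 mm to +x.
- spindle_end (a point): Centre of the spindle's free end face, 16 mm to -x of the hole's axis, 11 mm below its mouth. The spindle rides on a spring and sinks under load: 1 N per mm, hard stop at 16 mm (16 N); it rises again when let go. The pin's own weight sinks it about 1 mm.
- tape_green: Bystander: loose roll of tape lying flat, 104 mm diameter, 24 mm high; origin centre of underside.
- tape_black: Bystander: loose small roll of tape lying flat, 60 mm diameter, 18 mm high; origin centre of underside.
- tags_kraft: Bystander: loose bundle of brown card tags, 92 x 51 x 28 mm; origin centre of underside.
- bush_top (a point): Centre of the top of the white plastic bush in the hole's mouth: square rim 22 x 22 x 3 mm with the same 11 mm hole. It starts raised and is pressed down, flush onto the spindle, by the pin's flange.
- bush (a joint): How far the bush stands above its home level, m: starts at 0.004 to 0.007, 0 is home. It is a stiff sliding fit: about 7 N move it, and it stays where it is left; the spindle sinks meanwhile.
Not all that is in view belongs to the job. There is more than one size of the roll_stand; the job needs the larger.

How it is judged:
By the outcome, as a careful person would: the job done as asked, in the order asked, and still so for the second after the job is handed in, with the robot touching nothing.
It also fails if it takes over 51 s, if anything falls off the work surface, if the arm or the gripper's body presses on something with over 40 N, if the wrist force passes 120 N, or if a joint passes its speed limit or range.

## Working session

There is one attempt and no reset: what is moved stays moved. The work goes in short steps, Python scripts to look and compute and a tool call to move; the robot and the scene stay as the last step left them, time stands still between calls to the robot, and variables do not carry over. Pictures are saved under pics/ and viewed, at most 10 in all, crops included, and the job is handed in when it is done.

Besides the shell and the picture viewer there is one more tool, called after "Request:" as name([rows], argument=value, ...), one row to a line, values as JSON. jog_arm: Moves the arm, as the interface text tells. Its arguments: {"type":"object","properties":{"increments":{"type":"array","items":{"type":"array","items":{"type":"number"}}}},"required":["increments"]}

```bash
mkdir -p pics
cat > h.py <<'E'
import numpy as np, cv2
from station import *
def save(name,img): cv2.imwrite('pics/'+name+'.png',cv2.cvtColor(img,cv2.COLOR_RGB2BGR))
def unproj(m,px,depth=None):
    # px Nx2 (col,row) -> cam origin, world ray dirs (scaled so depth=1)
    K=np.array(m['intrinsics']);D=np.array(m['D'],float);T=np.array(m['world_to_cam'])
    n=cv2.undistortPoints(np.array(px,float).reshape(-1,1,2),K,D).reshape(-1,2)
    d=np.c_[n[:,0],-n[:,1],-np.ones(len(n))]
    R=T[:3,:3];o=-R.T@T[:3,3]
    w=d@R
    return o,w
def cloud(m,depth,mask):
    r,c=np.nonzero(mask&(depth>0)); o,w=unproj(m,np.c_[c,r])
    return o+w*depth[r,c][:,None],r,c
def proj(m,P):
    K=np.array(m['intrinsics']);D=np.array(m['D'],float);T=np.array(m['world_to_cam'])
    p=np.atleast_2d(P)@T[:3,:3].T+T[:3,3]
    q=np.c_[p[:,0],-p[:,1],-p[:,2]]
    return cv2.projectPoints(q,np.zeros(3),np.zeros(3),K,D)[0].reshape(-1,2)
E
python3 - <<'E'
from h import *
for cam in ['scene','side','wrist']:
    s=sense();m=camera_model(cam);im,d=snapshot(cam)
    np.savez(f'{cam}0.npz',im=im,d=d,K=m['intrinsics'],D=m['D'],T=m['world_to_cam']);save(cam+'0',im)
    print(cam,np.round(np.linalg.inv(m['world_to_cam'])[:3],3).tolist(),np.array(m['intrinsics'])[0].tolist())
    for l in ['hitch_pin','roll_stand','park_block','bush','loop']:
        for r in masks_of(l,cam)[:3]:
            P,_,_=cloud(m,d,r['region'])
            print(l,round(r['confidence'],2),np.round(r['point']),r['region'].sum(),np.round(np.median(P,0),3) if len(P) else None)
print(sense()['t'],s['orientation'])
# montage of scene, side
E
```

```text
scene [[-0.865, 0.381, -0.327, 0.254], [-0.502, -0.666, 0.551, 0.639], [-0.008, 0.641, 0.767, 0.832]] [471.6749279412139, 0.0, 317.40822666761227]
hitch_pin 0.67 [316. 313.] 345 [0.499 0.244 0.056]
roll_stand 0.78 [181. 358.] 3524 [ 0.586 -0.101  0.088]
roll_stand 0.71 [166. 280.] 1643 [ 0.782 -0.081  0.068]
park_block 0.76 [325. 313.] 546 [0.497 0.259 0.04 ]
bush 0.53 [253. 432.] 1223 [ 0.371 -0.052  0.023]
loop 0.49 [321. 324.] 154 [0.476 0.247 0.049]
side [[-0.999, 0.003, -0.033, 0.494], [-0.028, -0.609, 0.793, 0.96], [-0.018, 0.793, 0.609, 0.758]] [526.8555961190873, 0.0, 324.1655532705127]
hitch_pin 0.65 [304. 341.] 338 [0.499 0.249 0.054]
roll_stand 0.85 [206. 221.] 2115 [ 0.788 -0.08   0.05 ]
roll_stand 0.81 [195. 302.] 3210 [ 0.59  -0.099  0.067]
park_block 0.69 [292. 402.] 589 [0.374 0.169 0.019]
park_block 0.66 [317. 337.] 556 [0.506 0.263 0.039]
bush 0.37 [177. 331.] 44 [ 0.517 -0.118  0.114]
bush 0.29 [319. 334.] 632 [0.506 0.263 0.038]
loop 0.43 [306. 359.] 68 [0.468 0.243 0.05 ]
wrist [[0.266, -0.914, -0.307, 0.1], [0.964, 0.252, 0.084, 0.672], [0.001, -0.318, 0.948, 0.372]] [361.18280295845744, 0.0, 316.2944928521953]
0.9 [ 1.34519303e-01  9.90910972e-01  5.16449359e-05 -1.16866576e-06]
```

View pics/scene0.png

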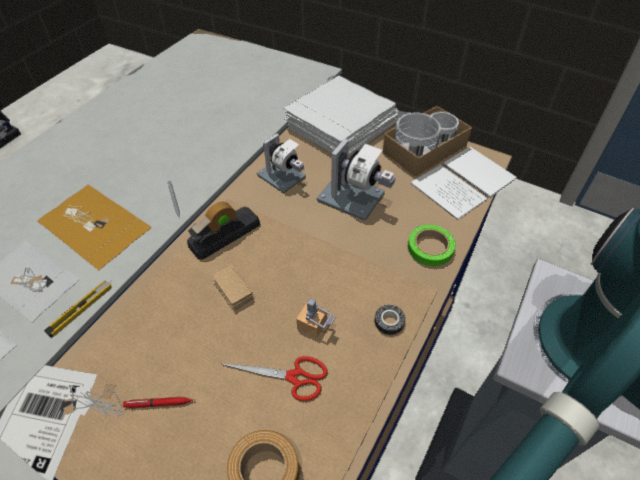

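View pics/side0.png

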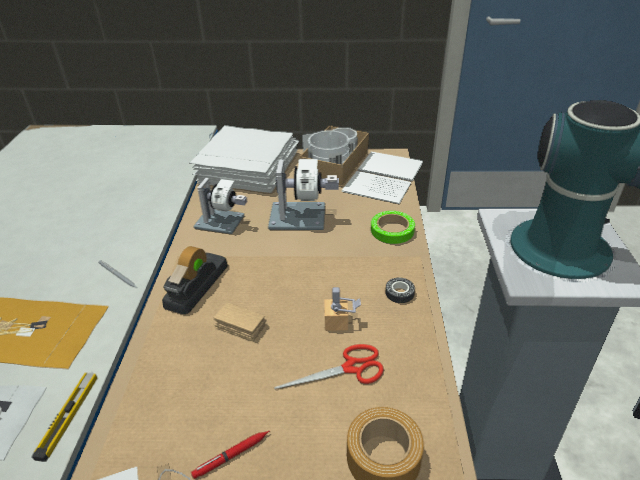

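Scene shows one hitch pin in its block at (313,316), also at (337,304) in the side view. Two stands could be confused: the larger at scene (358,181), side (302,195), and the smaller at scene (280,166), side (221,206). I take the larger, with its spindle pointing at the robot. The block-like look-alike, the tags, is at (232,287). Next is a close look with the wrist camera.

Request:
jog_arm([
  [0,0,0,-0.049,-0.037,0.001,0.06],
  [0,0,0,-0.049,-0.037,0.001,0.06],
  [0,0,0,-0.049,-0.037,0.001,0.06],
  [0,0,0,-0.049,-0.037,0.001,0.06],
  [0,0,0,-0.049,-0.037,0.001,0.06],
  [0,0,0,-0.049,-0.037,0.001,0.06],
  [0,0,0,-0.049,-0.037,0.001,0.06],
  [0,0,0,-0.049,-0.037,0.001,0.06],
  [0,0,-0.135,0,0,0,0.06],
  [0,0,-0.135,0,0,0,0.06],
])

```text
t: 2.15
position: [0.4796, 0.2596, 0.2234]
orientation: [-0.001, 1.0, 0.0, 0.0]
ft_force: [-0.1, -0.0, -0.3]
finger_gap: 0.0601
grasp_force: 0.0
```

Run:
```python
from h import *
s=sense();m=camera_model('wrist');im,d=snapshot('wrist')
np.savez('w1.npz',im=im,d=d,K=m['intrinsics'],D=m['D'],T=m['world_to_cam'])
print(s['position'],s['orientation'],s['t'],s['ft_force'])
for l in ['hitch_pin','park_block','loop','thumb_tab','pin_grip','loop_bar']:
    for r in masks_of(l,'wrist')[:2]:
        P,_,_=cloud(m,d,r['region']); print(l,round(r['confidence'],2),np.round(r['point']),r['region'].sum(),np.round(np.median(P,0),4),np.round(P.max(0),3))
a,b=[int(x) for x in proj(m,[0.497,0.245,0.06])[0]]
print(a,b)
a=np.clip(a-110,0,420);b=np.clip(b-90,0,300)
save('w1c',cv2.resize(im[b:b+180,a:a+220],None,fx=3.3,fy=3.3,interpolation=cv2.INTER_CUBIC))
print(a,b)
```

```text
[0.47959822 0.25960364 0.22341884] [-9.89799223e-04  9.99999503e-01  9.01874694e-05  7.53938967e-05] 2.15 [-0.06832964 -0.03196583 -0.3256647 ]
hitch_pin 0.77 [230. 294.] 1463 [0.496  0.2418 0.0534] [0.516 0.26  0.09 ]
park_block 0.84 [220. 301.] 1481 [0.491  0.244  0.0411] [0.529 0.265 0.086]
park_block 0.17 [202. 301.] 684 [0.4701 0.2417 0.0494] [0.505 0.259 0.057]
loop 0.39 [220. 300.] 1347 [0.49  0.244 0.041] [0.543 0.265 0.057]
thumb_tab 0.92 [202. 298.] 683 [0.4701 0.2414 0.0494] [0.505 0.259 0.057]
pin_grip 0.96 [232. 293.] 1547 [0.4961 0.2418 0.0528] [0.545 0.26  0.09 ]
loop_bar 0.58 [202. 298.] 736 [0.471  0.2397 0.0494] [0.506 0.259 0.057]
loop_bar 0.27 [224. 301.] 1400 [0.4901 0.2439 0.041 ] [0.525 0.265 0.057]
299 234
189 144
```

View pics/w1c.png

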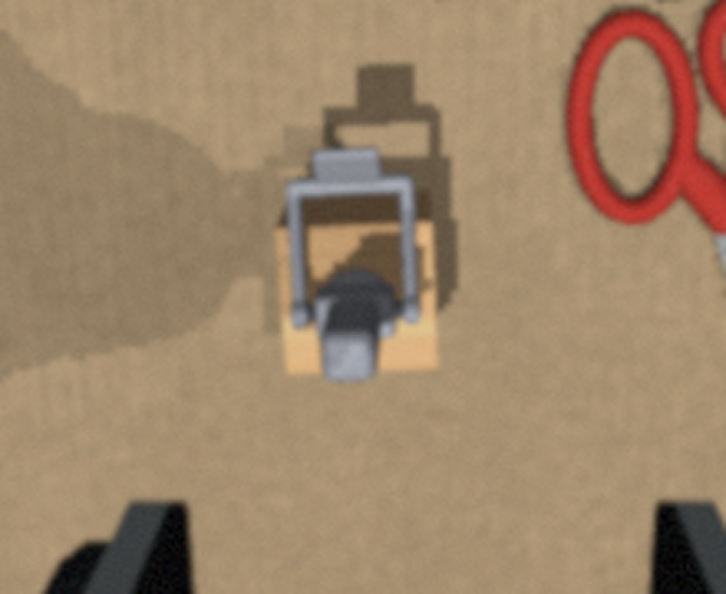

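The crop confirms the choice. The pin's square grip top is at about crop (350,355), full-image (295,252). The loop opens up-image (world -x), with its bar at crop (351,186) and its tab at (348,163). Next I measure the pin and take rough stand values.

Run:
```python
from h import *
def L(n):
    z=np.load(n+'.npz'); return dict(intrinsics=z['K'],D=z['D'],world_to_cam=z['T']),z['im'],z['d']
m,im,d=L('w1')
box=np.zeros((480,640),bool);box[180:275,260:340]=1
P,r,c=cloud(m,d,box)
t=P[:,2]>0.083; print('grip top',P[t].mean(0),np.median(P[t],0),np.ptp(P[t],axis=0),t.sum(), 'px',c[t].mean(),r[t].mean())
g=im.astype(int);sat=(g.max(2)-g.min(2))[r,c]
lp=(P[:,2]>0.045)&(P[:,2]<0.075)&(P[:,0]<0.487)&(sat<25)
Q=P[lp];print('loop',lp.sum(),Q.mean(0),Q.min(0),Q.max(0)); 
b=Q[(Q[:,2]<.06)];print('minrect',cv2.minAreaRect(b[:,:2].astype(np.float32)*1000))
for x0 in np.arange(.445,.495,.005):
    k=(Q[:,0]>x0)&(Q[:,0]<x0+.005); 
    if k.sum(): print(round(x0,3),k.sum(),Q[k,1].min().round(4),Q[k,1].max().round(4),Q[k,2].mean().round(4))
def tri(obs):
    A=np.zeros((3,3));v=np.zeros(3)
    for mm,px in obs:
        o,w=unproj(mm,[px]);w=w[0]/np.linalg.norm(w[0]);M=np.eye(3)-np.outer(w,w);A+=M;v+=M@o
    return np.linalg.solve(A,v)
bt=P[(P[:,2]>.038)&(P[:,2]<.0445)&(sat>60)]
print('block',cv2.minAreaRect(bt[:,:2].astype(np.float32)*1000),np.median(bt[:,2]))
obs=[(m,(c[t].mean(),r[t].mean()))]
for cam in ['scene','side']:
    mm,i2,d2=L(cam+'0');X,rr,cc=cloud(mm,d2,np.ones((480,640),bool))
    k=(abs(X[:,0]-.496)<.03)&(abs(X[:,1]-.242)<.03)&(X[:,2]>.082);print(cam,X[k].mean(0),k.sum(),X[k,2].max())
    obs.append((mm,(cc[k].mean(),rr[k].mean())))
    # stand spindle
    k=(X[:,0]>.45)&(X[:,0]<.56)&(abs(X[:,1]+.11)<.05)&(X[:,2]>.08);Y=X[k]
    print(' spindle',Y.min(0),Y.max(0),Y.mean(0),k.sum())
    k=(X[:,0]>.45)&(X[:,0]<.535)&(abs(X[:,1]+.11)<.05)&(X[:,2]>.108);Y=X[k];print(' bush',cv2.minAreaRect(Y[:,:2].astype(np.float32)*1000),np.percentile(Y[:,2],[5,50,95]))
    k=(X[:,0]>.5)&(X[:,0]<.72)&(abs(X[:,1]+.1)<.09)&(X[:,2]>.006)&(X[:,2]<.018);print(' base',cv2.minAreaRect(X[k][:,:2].astype(np.float32)*1000),k.sum())
print('tri',tri(obs),tri(obs[:2]),tri(obs[::2]))
```

```text
grip top [0.501747   0.24211262 0.08747552] [0.5014965  0.24212856 0.08780867] [0.01328633 0.01403307 0.00713705] 268 px 294.4813432835821 250.2910447761194
loop 512 [0.46901201 0.24060434 0.04932448] [0.45712755 0.22343974 0.0450457 ] [0.48688556 0.25790976 0.05743656]
minrect ((471.97021484375, 240.65216064453125), (29.70811653137207, 34.482120513916016), 0.2587123513221741)
0.455 66 0.2309 0.2484 0.0554
0.46 97 0.2314 0.2491 0.0522
0.465 163 0.2236 0.2579 0.0471
0.47 76 0.2235 0.2579 0.0464
0.475 51 0.2234 0.2579 0.0476
0.48 44 0.2244 0.2579 0.049
0.485 15 0.2244 0.2579 0.0496
block ((503.2056579589844, 242.0061492919922), (44.27546691894531, 44.0568733215332), 2.2917420864105225) 0.04131332770446278
scene [0.5043684  0.24388674 0.08833097] 59 0.09257623977727103
 spindle [ 0.50150354 -0.15755858  0.08002431] [ 0.55998826 -0.07367004  0.14158438] [ 0.53821932 -0.10720951  0.11200433] 604
 bush ((518.274658203125, -116.44956970214844), (27.59433937072754, 33.01687240600586), 86.83296966552734) [0.1084572  0.11414836 0.11747252]
 base ((605.08935546875, -114.56421661376953), (134.95994567871094, 112.77764129638672), 0.021596385166049004) 1372
side [0.50443432 0.24611135 0.088159  ] 54 0.092129711913011
 spindle [ 0.50320088 -0.15785065  0.08009583] [ 0.55993755 -0.06903768  0.14067197] [ 0.53681989 -0.10446649  0.1099548 ] 442
 bush ((518.5628051757812, -116.22129821777344), (26.137968063354492, 30.89407730102539), 89.53216552734375) [0.10822364 0.11359527 0.11623647]
 base ((604.9169311523438, -112.78854370117188), (115.75199890136719, 135.13192749023438), 89.5716323852539) 1310
tri [0.50447717 0.24180179 0.08398793] [0.50460568 0.24172373 0.08357341] [0.50391748 0.24163687 0.08351843]
```

Request:
jog_arm([
  [0,0,-0.045,0,0,0,0.045],
  [0,0,0,-0.0235,-0.0175,0.02,0.045],
  [0,0,0,0,0,0.03,0.045],
  [0,0,0,0,0,0,0.045],
])

```text
t: 3.0
position: [0.501, 0.2436, 0.1705]
orientation: [-0.022, 1.0, -0.001, -0.003]
ft_force: [-0.3, -0.2, -0.3]
finger_gap: 0.0448
grasp_force: 0.0
```

```bash
cat >> h.py <<'E'
def wlook(n):
    s=sense();m=camera_model('wrist');im,d=snapshot('wrist')
    np.savez(n+'.npz',im=im,d=d,K=m['intrinsics'],D=m['D'],T=m['world_to_cam'])
    return s,m,im,d
def toplane(m,c,r,z):
    o,w=unproj(m,np.c_[c,r]); return o+w*((z-o[2])/w[:,2])[:,None]
E
python3 - <<'E'
from h import *
s,m,im,d=wlook('w2');print(s['position'],s['orientation'],s['t'])
P,r,c=cloud(m,d,np.ones((480,640),bool))
k=(abs(P[:,0]-.503)<.03)&(abs(P[:,1]-.242)<.02)&(P[:,2]>.08)
zt=np.percentile(P[k,2],90);print('ztop',zt,k.sum())
k2=k&(P[:,2]>zt-.003);Q=toplane(m,c[k2],r[k2],zt)
print(cv2.minAreaRect(Q[:,:2].astype(np.float32)*1000),Q.mean(0))
lo,hi=proj(m,[[.503,.242,.09]])[0].astype(int);print(lo,hi)
a=max(lo-100,0);b=max(min(hi-110,480-200),0);save('w2c',cv2.resize(im[b:b+200,a:a+200],None,fx=2.9,fy=2.9,interpolation=cv2.INTER_CUBIC));print(a,b)
E
```

```text
[0.50095939 0.243569   0.17048003] [-0.02228075  0.99974708 -0.00113753 -0.00283635] 3.0
ztop 0.26046587205921057 12993
((481.6583251953125, 242.03684997558594), (6.054594993591309, 42.62813949584961), 2.678004741668701) [0.48233632 0.24093563 0.26046587]
313 252
213 142
```

View pics/w2c.png

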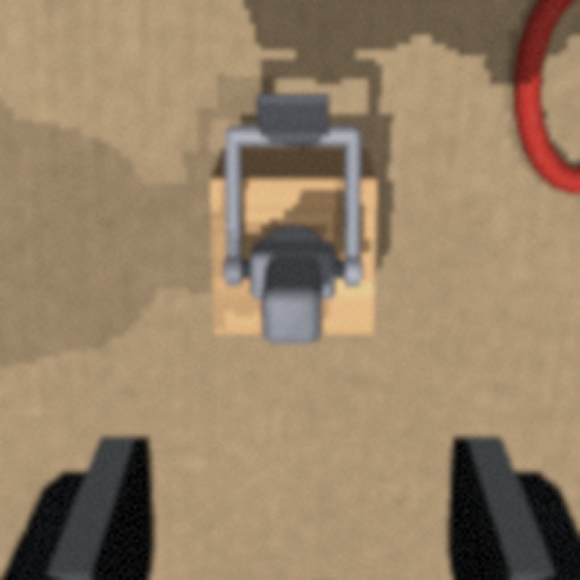

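The close view shows the pin squarely aligned with the fingers. Its grip top is at crop (292,317), px (313.7,251.3).

Run:
```python
from h import *
z=np.load('w2.npz');m=dict(intrinsics=z['K'],D=z['D'],world_to_cam=z['T']);d=z['d']
box=np.zeros((480,640),bool);box[240:262,300:330]=1
P,r,c=cloud(m,d,box);k=P[:,2]>.084
print(np.percentile(P[k,2],[10,50,90]),k.sum())
k&=P[:,2]>.0865;Q=toplane(m,c[k],r[k],.09);print(cv2.minAreaRect(Q[:,:2].astype(np.float32)*1000),Q.mean(0))
z1=np.load('w1.npz');m1=dict(intrinsics=z1['K'],D=z1['D'],world_to_cam=z1['T'])
A=np.zeros((3,3));v=np.zeros(3)
for mm,p in ((m,(313.7,251.3)),(m1,(295,251.6))):
    o,w=unproj(mm,[p]);w=w[0]/np.linalg.norm(w[0]);M=np.eye(3)-np.outer(w,w);A+=M;v+=M@o
print('tri',np.linalg.solve(A,v)); s=sense();print(s['position'],s['orientation'],s['dq'])
```

```text
[0.08590203 0.0879036  0.08898775] 397
((501.4366149902344, 241.89154052734375), (12.58220100402832, 12.528892517089844), 2.6220450401306152) [0.50175897 0.2418366  0.09      ]
tri [0.50553266 0.242134   0.08099502]
[0.50200947 0.24418375 0.17226008] [-2.24966414e-02  9.99745759e-01 -5.46703104e-04 -1.42099102e-03] [ 2.28339953e-03 -2.31506220e-02 -3.74193827e-02  9.63706183e-05
 -2.90853424e-03 -1.92523988e-03]
```

Request:
jog_arm([
  [0,0,0,0.0015,-0.0012,0.03,0.045],
  [0,0,0,0,0,0.035,0.045],
  [0,0,0,0,0,0.03,0.045],
  [0,0,0,0,0,0.016,0.045],
  [0,0,0,0,0,0,0.045],
  [0,0,0,0,0,0,0.01],
  [0,0,0,0,0,0,0.005],
  [0,0,0,0,0,0,0.005],
  [0,0,0,0,0,0,0.005],
])

```text
t: 4.18
position: [0.503, 0.2433, 0.0639]
orientation: [-0.023, 1.0, 0.0, 0.001]
ft_force: [0.1, -1.9, 6.0]
finger_gap: 0.0128
grasp_force: 61.3
```

Request:
jog_arm([
  [0,0,0,0,0,-0.01,0.005],
  [0,0,0,0,0,-0.025,0.005],
  [0,0,0,0,0,-0.04,0.005],
  [0,0,0,0,0,-0.045,0.005],
  [0,0,0,0,0,-0.03,0.005],
  [0,0,0,0,0,0,0.005],
])

```text
t: 4.92
position: [0.5033, 0.2443, 0.2159]
orientation: [-0.023, 1.0, 0.002, 0.003]
ft_force: [-0.3, 0.4, -1.0]
finger_gap: 0.013
grasp_force: 60.5
```

Run:
```python
from h import *
s=sense();print(s['position'],s['orientation'],s['ft_force'],s['finger_gap'],s['t'])
ms,ims,ds=camera_model('scene'),*snapshot('scene')
P,r,c=cloud(ms,ds,np.ones((480,640),bool));x=s['position']
k=(np.linalg.norm(P[:,:2]-x[:2],axis=1)<.015)&(P[:,2]<x[2]);print(k.sum(),P[k,2].min() if k.any() else 0)
z=np.load('w2.npz');s,m,im,d=wlook('w3')
save('w3c',im[:300,200:440])
```

```text
[0.503332   0.24425797 0.21590199] [-0.02260385  0.99973925  0.00152884  0.00285668] [-0.26852368  0.43618307 -1.03530878] 0.01304854049709057 4.925
241 0.021029436070536978
```

View pics/w3c.png

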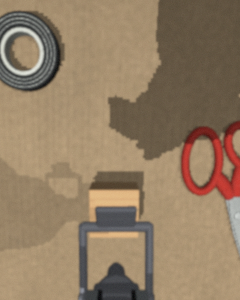

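Request:
jog_arm([
  [0,0,0,0,-0.03,0,0.005],
  [0,0,0,0,-0.055,0,0.005],
  [0,0,0,0,-0.06,0,0.005],
  [0,0,0,0,-0.06,0,0.005],
  [0,0,0,0,-0.06,0,0.005],
  [0,0,0,0,-0.045,0,0.005],
  [0,0,0.045,0,0,0,0.005],
  [0,0,0,0,0,0,0.005],
  [0,0,0,0,0,0,0.005],
])

```text
t: 6.15
position: [0.5148, -0.066, 0.2109]
orientation: [-0.001, 1.0, 0.0, -0.001]
ft_force: [0.6, 0.6, -0.7]
finger_gap: 0.0126
grasp_force: 60.4
```

Run:
```python
from h import *
s,m,im,d=wlook('w4');print(s['position'],s['orientation'],s['t'])
P,r,c=cloud(m,d,np.ones((480,640),bool))
k=(P[:,0]>.495)&(P[:,0]<.536)&(abs(P[:,1]+.115)<.02)&(P[:,2]>.105)&(P[:,2]<.125);print(k.sum(),np.percentile(P[k,2],[5,50,95]))
k2=k&(P[:,2]>np.percentile(P[k,2],50)-.002)
print(cv2.minAreaRect(P[k2][:,:2].astype(np.float32)*1000))
a,b=proj(m,[[.515,-.115,.115]])[0].astype(int);print(a,b)
a=np.clip(a-100,0,440);b=np.clip(b-100,0,280);save('w4c',cv2.resize(im[b:b+200,a:a+200],None,fx=3,fy=3,interpolation=cv2.INTER_CUBIC));print(a,b)
for l in ['bush','bush_top','cross_hole']:
  for q in masks_of(l,'wrist')[:2]: print(l,q['confidence'],q['point'],q['region'].sum())
```

```text
[ 0.51480221 -0.06595806  0.21085504] [-7.33670666e-04  9.99998863e-01  3.39105759e-04 -1.27309873e-03] 6.15
1384 [0.10561653 0.11275736 0.11438997]
((516.2911987304688, -116.20845031738281), (22.240703582763672, 22.537372589111328), 89.58848571777344)
245 241
145 141
bush 0.72 [243.7, 240.4] 828
bush_top 0.97 [244.6, 241.7] 864
cross_hole 0.84 [296.9, 238.9] 8815
cross_hole 0.57 [423.2, 303.1] 122
```

View pics/w4c.png

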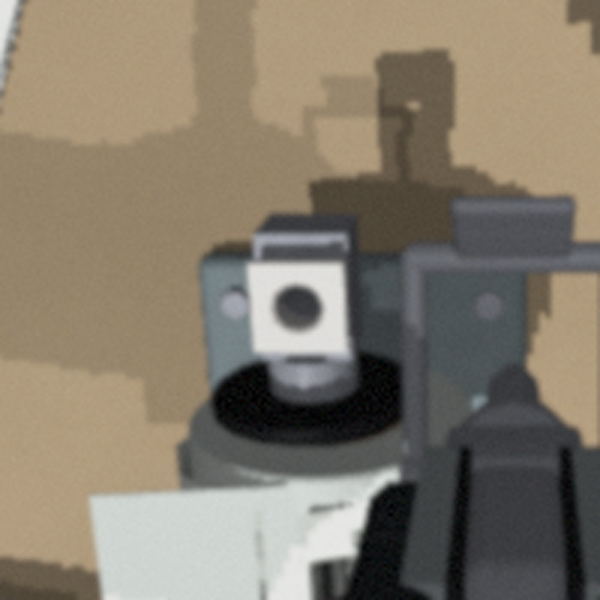

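View: the white bush with its hole is at crop (298,307), px (244.3,243.3), square to the image. The held pin and its loop are to the right.

Run:
```python
from h import *
def L(n):
    z=np.load(n+'.npz'); return dict(intrinsics=z['K'],D=z['D'],world_to_cam=z['T']),z['im'],z['d']
m,im,d=L('w4')
print('hole',toplane(m,[244.3],[243.3],.115))
# dark hole centroid
g=im[225:262,228:262].mean(2); 
t=(g<110).astype(np.uint8);n,lab,st,ce=cv2.connectedComponentsWithStats(t)
for i in range(1,n): 
    if st[i,4]>40: print(st[i],ce[i]+[228,225],toplane(m,[ce[i][0]+228],[ce[i][1]+225],.115))
m2,i2,d2=L('w2')
f=2.9;print('w2 grip edges',toplane(m2,[213+292/f]*2,[142+293/f,142+340/f],.09)[:,0], toplane(m2,[213+263/f,213+321/f],[251,251],.09)[:,1])
print(i2[238:268,313].mean(1).astype(int).tolist()); print(np.round(cloud(m2,d2,np.eye(1,dtype=bool).repeat(1) if 0 else (np.indices((480,640))[1]==313)&(np.indices((480,640))[0]>237)&(np.indices((480,640))[0]<268))[0][:,2]*1000,1).tolist())
print(camera_model('wrist')['world_to_cam'][:3,3]-m['world_to_cam'][:3,3], sense()['position'])
```

```text
hole [[ 0.51626861 -0.11573913  0.115     ]]
[  4   0  30  28 120] [250.31666667 229.13333333] [[ 0.50593252 -0.11098142  0.115     ]]
[  9  12  15  13 153] [243.80392157 242.92810458] [[ 0.51599455 -0.11606741  0.115     ]]
w2 grip edges [0.49654513 0.50788691] [0.2355068  0.24861229]
[56, 62, 62, 79, 93, 114, 129, 141, 152, 156, 158, 156, 156, 156, 155, 155, 150, 151, 151, 146, 143, 135, 141, 145, 148, 149, 149, 147, 152, 150]
[80.9, 82.5, 84.1, 85.1, 86.8, 86.8, 87.6, 88.4, 88.4, 88.4, 89.0, 87.8, 88.1, 87.8, 87.3, 88.1, 88.7, 88.5, 87.7, 87.8, 88.5, 88.1, 1.0, 0.3, 0.7, 2.3, 1.4, 2.0, 1.8, 1.5]
[0.00013817 0.0011762  0.00033247] [ 0.51557607 -0.06588367  0.21205534]
```

Request:
jog_arm([
  [0,0,0,-0.0014,-0.024,0,0.005],
  [0,0,0,0,-0.025,0,0.005],
  [0,0,0,0,0,0.015,0.005],
  [0,0,0,0,0,0.013,0.005],
  [0,0,0,0,0,0,0.005],
  [0,0,0,0,0,0,0.005],
  [0,0,0,0,0,0,0.005],
])

```text
t: 7.22
position: [0.5175, -0.1153, 0.1848]
orientation: [-0.0, 1.0, -0.0, 0.0]
ft_force: [-0.5, 0.6, -1.0]
finger_gap: 0.0128
grasp_force: 60.5
```

Run:
```python
from h import *
s=sense();print(s['position'],s['orientation'],s['ft_force'],s['t'])
out=[]
for cam in ['scene','side']:
    m=camera_model(cam);im,d=snapshot(cam);a,b=proj(m,[[.515,-.115,.13]])[0].astype(int);print(cam,a-40,b-30)
    out.append(cv2.resize(im[b-30:b+30,a-40:a+40],None,fx=5,fy=5,interpolation=cv2.INTER_CUBIC))
    for z in (.115,.131,.145): print(np.round(proj(m,[[s['position'][0]-.001,s['position'][1],z]])[0],1))
save('ss5',np.hstack(out))
```

```text
[ 0.5174918  -0.11530111  0.18480034] [-3.83741015e-04  9.99999821e-01 -1.03388763e-04  4.47242716e-04] [-0.50987596  0.63576603 -1.02135877] 7.225
scene 349 140
[387.9 174.9]
[388.6 169.5]
[389.3 164.7]
side 292 141
[332.4 177.1]
[332.4 171.2]
[332.3 165.9]
```

View pics/ss5.png

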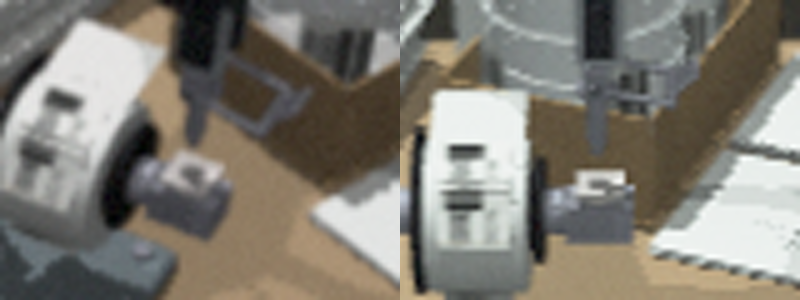

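In this picture the tip is at (194,143) and the hole at (195,174) on the left. On the right they are at (597,150) and (603,180). So the pin must go about 2 mm toward -x before it goes down.

Request:
jog_arm([
  [0,0,0,0.0018,0,0,0.005],
  [0,0,0,0,0,0.008,0.005],
  [0,0,0,0,0,0.006,0.005],
  [0,0,0,0,0,0.003,0.005],
  [0,0,0,0,0,0.003,0.005],
  [0,0,0,0,0,0.002,0.005],
  [0,0,0,0,0,0,0.005],
])

```text
t: 8.2
position: [0.5153, -0.1156, 0.1622]
orientation: [-0.0, 1.0, 0.0, -0.0]
ft_force: [0.5, -0.0, -0.7]
finger_gap: 0.0126
grasp_force: 60.5
```

Request:
jog_arm([
  [0,0,0,0,0,0.003,0.005],
  [0,0,0,0,0,0.003,0.005],
  [0,0,0,0,0,0.003,0.005],
  [0,0,0,0,0,0.003,0.005],
  [0,0,0,0,0,0,0.005],
])

```text
t: 8.82
position: [0.5157, -0.1159, 0.1503]
orientation: [-0.0, 1.0, -0.0, 0.0]
ft_force: [1.9, -0.7, -1.2]
finger_gap: 0.0129
grasp_force: 60.6
```

Request:
jog_arm([
  [0,0,0,-0.0004,-0.0002,0.002,0.005],
  [0,0,0,0,0,0.003,0.005],
  [0,0,0,0,0,0.003,0.005],
  [0,0,0,0,0,0.003,0.005],
  [0,0,0,0,0,0,0.005],
])

```text
t: 9.45
position: [0.5159, -0.1159, 0.1391]
orientation: [-0.0, 1.0, -0.0, 0.0]
ft_force: [1.9, -2.0, -0.3]
finger_gap: 0.0125
grasp_force: 60.7
```

Request:
jog_arm([
  [0,0,0,-0.0003,-0.0003,0.002,0.005],
  [0,0,0,0,0,0.003,0.005],
  [0,0,0,0,0,0.003,0.005],
  [0,0,0,0,0,0,0.005],
])

```text
t: 9.95
position: [0.516, -0.116, 0.1314]
orientation: [-0.0, 1.0, 0.0, 0.0]
ft_force: [1.0, -0.9, 3.3]
finger_gap: 0.0125
grasp_force: 61.2
```

Request:
jog_arm([
  [0,0,0,0,0,0.002,0.005],
  [0,0,0,0,0,0.002,0.005],
  [0,0,0,0,0,0.002,0.005],
  [0,0,0,0,0,0.002,0.005],
  [0,0,0,0,0,0,0.005],
])

```text
t: 10.58
position: [0.5161, -0.116, 0.1239]
orientation: [-0.0, 1.0, 0.0, 0.0]
ft_force: [-0.9, -1.0, 5.8]
finger_gap: 0.0129
grasp_force: 61.6
```

Request:
jog_arm([
  [0,0,0,0,0,0.002,0.005],
  [0,0,0,0,0,0.002,0.005],
  [0,0,0,0,0,0.002,0.005],
  [0,0,0,0,0,0,0.005],
  [0,0,0,0,0,0,0.005],
])

```text
t: 11.2
position: [0.5162, -0.1161, 0.1189]
orientation: [-0.0, 1.0, -0.0, 0.0]
ft_force: [-3.0, 0.0, 10.9]
finger_gap: 0.0126
grasp_force: 62.3
```

Request:
jog_arm([
  [0,0,0,0,0,-0.003,0.005],
  [0,0,0,0,0,-0.003,0.005],
  [0,0,0,0,0,-0.003,0.005],
  [0,0,0,0,0,-0.001,0.005],
  [0,0,0,0,0,0,0.035],
  [0,0,0,0,0,0,0.035],
  [0,0,0,0,0,0,0.035],
])

```text
t: 12.08
position: [0.5153, -0.1158, 0.1265]
orientation: [-0.0, 1.0, 0.0, -0.001]
ft_force: [-0.9, 0.7, 0.5]
finger_gap: 0.0351
grasp_force: 0.0
```

Request:
jog_arm([
  [0,0,0,0,0,-0.015,0.035],
  [0,0,0,0,0,-0.03,0.035],
  [0,0,0,0,0,-0.03,0.0],
  [0,0,0,0.02,0,0,0.0],
  [0,0,0,0.02,0,0,0.0],
  [0,0,0,0,0,0,0.0],
])

```text
t: 12.82
position: [0.4754, -0.1161, 0.2033]
orientation: [0.0, 1.0, -0.0, 0.001]
ft_force: [0.7, -0.1, -0.3]
finger_gap: 0.0001
grasp_force: 0.0
```

Run:
```python
from h import *
s,m,im,d=wlook('w6');print(s['position'],s['orientation'],s['ft_force'],s['t'],s['finger_gap'])
P,r,c=cloud(m,d,np.ones((480,640),bool))
k=(P[:,0]>.44)&(P[:,0]<.53)&(abs(P[:,1]+.115)<.03)&(P[:,2]>.09)&(P[:,2]<.175)
for x0 in np.arange(.455,.53,.005):
    q=k&(P[:,0]>x0)&(P[:,0]<x0+.005)
    if q.sum(): print(round(x0,3),q.sum(),np.round(P[q].min(0)*1000,1),np.round(P[q].max(0)*1000,1))
a,b=proj(m,[[.49,-.115,.12]])[0].astype(int);a=np.clip(a-90,0,460);b=np.clip(b-90,0,300);print(a,b)
w=cv2.resize(im[b:b+180,a:a+180],(400,400),interpolation=cv2.INTER_CUBIC)
mm=camera_model('side');i2,_=snapshot('side');a,b=proj(mm,[[.505,-.115,.12]])[0].astype(int);print(a-30,b-30)
save('w6c',np.hstack([w,cv2.resize(i2[b-30:b+30,a-30:a+30],(400,400),interpolation=cv2.INTER_CUBIC)]))
```

```text
[ 0.47542845 -0.11608064  0.20329459] [ 9.64818726e-05  9.99999857e-01 -1.49200126e-04  5.04951604e-04] [ 0.72359979 -0.10094742 -0.32606231] 12.825 0.00013235965216831433
0.465 17 [ 469.5 -123.2  121.1] [ 470.  -107.6  123.6]
0.47 171 [ 470.  -124.7  118.4] [ 475.  -106.9  123.6]
0.475 161 [ 475.1 -131.9  109.3] [ 480.  -100.3  120.3]
0.48 277 [ 480.  -132.6  110.4] [485.  -98.8 115.4]
0.485 80 [ 485.3 -132.6  111.9] [489.9 -98.7 116.2]
0.49 77 [ 490.  -132.7  113.3] [494.9 -98.7 117. ]
0.495 86 [ 495.  -132.7   91.1] [499.9 -98.6 117.3]
0.5 490 [ 500.  -132.8   90.2] [505.  -98.6 119.3]
0.505 383 [ 505.  -132.8  103.7] [510.  -98.6 120.2]
0.51 145 [ 510.  -133.5  107. ] [514.8 -98.5 122.3]
0.515 1 [ 515.3 -102.7  118.7] [ 515.3 -102.7  118.7]
227 177
307 145
```

View pics/w6c.png

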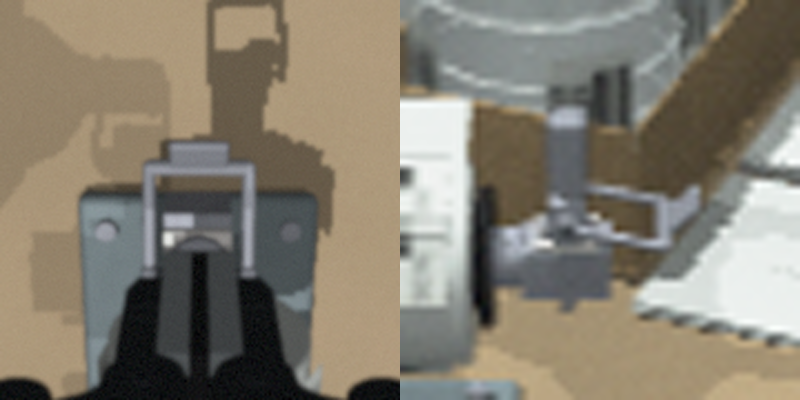

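The pin is seated with its tip showing under the spindle at (568,308). The loop is open toward -x, with its tab at (200,152) in the left view and (685,205) in the right. Next I tilt the closed fingers 15° so the gripper body clears the grip, then come down on the tab.

Request:
jog_arm([
  [0,-0.131,0,0,0,0,0],
  [0,-0.131,0,0,0,0,0],
  [0,0,0,0.003,0,0.03,0],
  [0,0,0,0.002,0,0.0255,0],
  [0,0,0,0,0,0,0],
  [0,0,0,0,0,0,0],
  [0,0,0,0,0,0,0],
])

```text
t: 13.8
position: [0.4867, -0.1164, 0.149]
orientation: [-0.0, 0.991, -0.0, 0.132]
ft_force: [1.2, -0.1, 0.5]
finger_gap: -0.0001
grasp_force: 0.0
```

Request:
jog_arm([
  [0,0,0,0.0038,0,0.0072,0],
  [0,0,0,0.002,0,0.0077,0],
  [0,0,0,0.002,0,0.0077,0],
  [0,0,0,0.002,0,0.0077,0],
  [0,0,0,0.002,0,0.0077,0],
  [0,0,0,0.0015,0,0.0058,0],
  [0,0,0,0,0,0,0],
  [0,0,0,0,0,0,0],
])

```text
t: 14.8
position: [0.484, -0.1161, 0.1016]
orientation: [-0.0, 0.991, 0.0, 0.131]
ft_force: [-0.6, 0.4, 0.6]
finger_gap: 0.0001
grasp_force: 0.0
```

Run:
```python
from h import *
s=sense();print(s['position'],s['ft_force'],s['t'])
out=[]
for cam in ['scene','side']:
    mm=camera_model(cam);i2,_=snapshot(cam);a,b=proj(mm,[[.505,-.115,.11]])[0].astype(int);print(a-30,b-30)
    out.append(cv2.resize(i2[b-30:b+30,a-30:a+30],(400,400),interpolation=cv2.INTER_CUBIC))
save('s7',np.hstack(out))
```

```text
[ 0.48398316 -0.11606425  0.10162672] [-0.58553121  0.43478747  0.5982958 ] 14.8
362 148
307 148
```

View pics/s7.png

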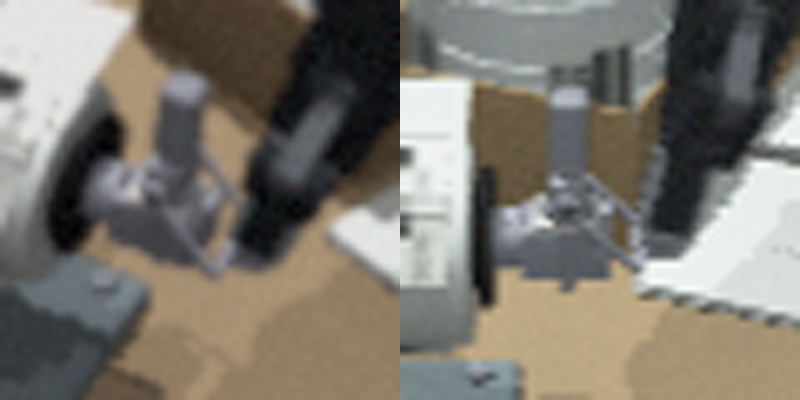

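The loop has swung down under the fingers: its bar is at about (640,262) in the right view and (215,272) in the left, with the finger on the tab. I continue pressing.

Request:
jog_arm([
  [0,0,0,0.0008,0,0.0029,0],
  [0,0,0,0.0008,0,0.0029,0],
  [0,0,0,0.0008,0,0.0029,0],
  [0,0,0,0.0005,0,0.0019,0],
  [0,0,0,0,0,0,0],
])

```text
t: 15.52
position: [0.4837, -0.116, 0.0903]
orientation: [-0.0, 0.991, 0.0, 0.13]
ft_force: [-0.7, -0.3, 0.4]
finger_gap: 0.0001
grasp_force: 0.1
```

Request:
jog_arm([
  [0,0,0,0.0005,0,0.0019,0],
  [0,0,0,0.0005,0,0.0019,0],
  [0,0,0,0.0005,0,0.0019,0],
  [0,0,0,0,0,0,0],
])

```text
t: 16.02
position: [0.4841, -0.1162, 0.0849]
orientation: [-0.0, 0.991, -0.0, 0.131]
ft_force: [-2.1, 0.1, 3.3]
finger_gap: 0.0002
grasp_force: 2.0
```

Request:
jog_arm([
  [0,0,0,0.0005,0,0.0019,0],
  [0,0,0,0.0005,0,0.0019,0],
  [0,0,0,0.0005,0,0.0019,0],
  [0,0,0,0,0,0,0],
])

```text
t: 16.52
position: [0.4835, -0.1159, 0.0782]
orientation: [-0.0, 0.992, 0.0, 0.13]
ft_force: [-0.8, 0.4, 0.5]
finger_gap: -0.0001
grasp_force: 0.1
```

The force rose, then dropped, so it may have snapped in. I back away toward -x, then up, and look.

Request:
jog_arm([
  [0,0,0,0.01,0,-0.0027,0],
  [0,0,0,0.03,0,-0.008,0],
  [0,0,0,-0.005,0,-0.04,0],
  [0,0,0,-0.005,0,-0.04,0],
  [0,0,0,0,0,0,0],
])

```text
t: 17.15
position: [0.4329, -0.117, 0.162]
orientation: [-0.0, 0.991, -0.001, 0.134]
ft_force: [0.7, -0.4, -0.1]
finger_gap: -0.0001
grasp_force: 0.0
```

Run:
```python
from h import *
s=sense();print(s['position'],s['ft_force'],s['t'])
out=[]
for cam in ['scene','side']:
    mm=camera_model(cam);i2,_=snapshot(cam);a,b=proj(mm,[[.505,-.115,.11]])[0].astype(int);print(a-30,b-30)
    out.append(cv2.resize(i2[b-30:b+30,a-30:a+30],(400,400),interpolation=cv2.INTER_CUBIC))
save('s8',np.hstack(out))
```

```text
[ 0.4328629  -0.11696828  0.16203778] [ 0.70460393 -0.4148064  -0.13230068] 17.15
362 148
307 148
```

View pics/s8.png

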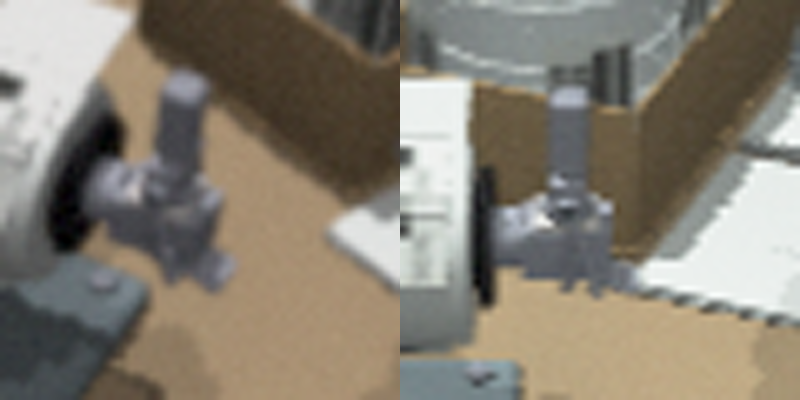

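The bar sits under the spindle at about (597,290), some 8 mm from the pin axis. The tab tip is at (640,275), about 22 mm out. Both match a shut loop, and the robot is clear, so I hand in.

```bash
python3 -c "
from station import finish_job
print(finish_job())"
```

```text
the job is handed in; nothing more can be done
None
```

The job is handed in: the pin is through the bush and spindle with the bush pressed home, and the loop has snapped in under the spindle. I judged this from the force readings and the last camera views, because the hand-in gave no verdict; measured load on the spindle was about 12 N at most, and the robot let go and backed clear at about 17 s.

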